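# Tip the fallen ticket plate up against the counter rail

## Robot

A 7-joint arm with a two-finger parallel gripper is mounted at the origin on the work surface. World frame = base frame: x ahead of the robot, y to its left, z up, the work surface at z = 0. Lengths are in m, angles in degrees, forces in N, time in s.
With the tool pointing down it reaches from about 0.35 to 0.9 m from the base axis. Payload 8.1 kg.
Tool frame: the origin (TCP) lies midway between the tips of the shut fingers; the grasp point (between the pads) lies 19 mm behind it; z points along the fingers, y is the direction in which the jaws open and shut (so a half turn about z gives the same grasp; the last joint's range is limited). The gripper opens to 85 mm and grips with 20 to 120 N. Pads are 22 mm wide; open, the fingers measure 114 mm over their backs; the gripper's body (76 mm by 85 mm) begins 54 mm behind the grasp point. The pads swing forward as they close: fully open they stand 13 mm farther back than shut.
Start: joints at [61.158, 24.895, 1.432, 90.138, -0.665, 64.973, -4.303], TCP at [0.244, -0.575, 0.206] pointing down, gripper open.
Joint ranges: [-149.89, 149.89], [-25.12, 119.58], [-72.63, 75.52], [4.76, 147.25], [-75.54, 255.54], [6.69, 114.76], [-157.13, 157.13]. Speed limits (degrees/s): [127.2, 127.2, 172.46, 172.46, 180, 180, 180].

## Interface

Orientations are given as [roll, pitch, yaw] about the fixed x, y, z axes, in that order (R = Rz(yaw) Ry(pitch) Rx(roll)).
In Python, from workcell import sense, grab_frame, calibration, close_job gives the robot as it stands.
- The arm moves only by the tool step_arm, never from a script. Its argument "commands" is a list of rows, each a list of 5 numbers: the shift along the world's x, y, z in mm, then the turn about the world's z in rad, then the closure in counts, from 0 (fully open) to 255 (shut). A call has 1 to 20 rows; each row shifts and turns the commanded pose from where the row before left it; what a row does not reach is not made up. A row lasts 1/10 s, in which the tool goes at most 50 mm and 8.59 degrees, less where a joint would pass 70% of its speed; a pose out of reach is approached as far as the arm can. A call with a gripper value outside its range is refused whole. The fingers move at their own pace and stop on an object; "force" is the grip in N (left out, the last holds). Time passes only in rows, so rows that do not move let the fingers close. It gives the time, the measured TCP pose, the force and the opening at its end, in the units of the state.
- sense(): the state, without advancing time (a new reading comes with each control period).
- grab_frame(name): name is "side" or "top"; returns the picture (420x560x3 uint8, blue, green, red); there is no depth.
- calibration(name): a dict with "intrinsics" (3x3 intrinsics, pixels), "R" (3x3) and "t" (3): a world point X has camera coordinates R X + t. Camera axes: x right, y down, z forward; pixel columns grow to the right and rows downward; lengths in m; the calibration is good to about 2 mm. A picture is of the moment at which its call begins. calibration takes no time and is no camera call.
- close_job(): hands the job in, once; it reports no verdict.
The state is a dict: "time": time; "joint_positions": joint angles; "qvel": joint speeds; "joint_efforts": joint torques, N m; "ee_pos": TCP position; "ee_rot": TCP orientation; "contact_force": force on the tool from outside, world axes, zero at the start; "torque": the same for the moment, N m; "width": finger opening in m.
Only numpy, scipy, OpenCV 4.12 (cv2) and the standard library are available. Lean on these libraries where they do the work, as an engineer would, in place of code of your own. Each camera call takes 0.05 s, during which the arm holds its last target. There are 200 camera calls.

## Task

At the jewellery counter three ticket plates have fallen face down in front of the low metal rail. Push the blue one up to the rail and tip it up on its edge, so that it stands upright on the counter, leaning against the rail and square to it, with its lip reaching over the rail's top. Leave the grey and the orange plates lying where they are.

Things in the scene. Friction and masses are not known exactly. Their poses are not given: they have to be found in the camera images.
- plate_blue: Blue L-shaped plate, loose, ~130 g, lying flat: 80 mm (x) by 100 mm (y), 5 mm thick; on the edge away from the rail an upright lip 60 mm wide (y), 4 mm thick, its top 50 mm over the counter. Origin: lip centre, 25 mm up; z up; x to the foot edge, 78 mm from the origin, which faces the rail 10-45 mm off, within 0.1 rad of parallel. Turned up about that edge, it falls to the rail only past 80 deg.
- rail: Low aluminium rail fixed to the counter beyond the plates: bar 15 mm thick (x), 560 mm long (y), 60 mm high. Origin: centre of its underside, on the counter; x across it, away from the robot; the front face that the plates meet is at x = -7.5 mm. A plate standing against it has its x down, its z over the rail, and its origin 78 mm above the counter, 12.5 mm beyond the rail's centre plane.
- plate_grey: same shape and size as the blue plate, but light grey; origin and axes placed alike. A bystander that stays lying where it is.
- plate_orange: same shape and size as the blue plate, but orange; origin and axes placed alike. A bystander that stays lying where it is.
Things that resemble listed ones, but are neither listed nor needed, are in the scene too. There is more than one size of the plate_blue; the job needs the smallest.

How it is judged:
By the outcome, as a careful person would: the job done as asked, in the order asked, and still so for the second after the job is handed in, with the robot touching nothing.
It also fails if it takes over 38 s, if anything falls off the work surface, if the arm or the gripper's body presses on something with over 40 N, if the wrist force passes 120 N, or if a joint passes its speed limit or range.

## Working session

There is one attempt and no reset: what is moved stays moved. The work goes in short steps, Python scripts to look and compute and a tool call to move; the robot and the scene stay as the last step left them, time stands still between calls to the robot, and variables do not carry over. Pictures are saved under pics/ and viewed, about 8 in all and at most 12, crops included, and the job is handed in when it is done.

Besides the shell and the picture viewer there is one more tool, called after ">>>" as a command line: name --pt "numbers of a row" for each row, then --argument value for the rest. step_arm: Moves the arm, as the interface text tells. Its arguments: {"type":"object","properties":{"commands":{"type":"array","items":{"type":"array","items":{"type":"number"}}},"force":{"type":"number"}},"required":["commands"]}

```bash
mkdir -p pics; ls; cat > h.py <<'E'
import numpy as np, cv2
from workcell import sense, grab_frame, calibration, close_job
def ray(name,uv,z):
    c=calibration(name);K=np.array(c["intrinsics"]);R=np.array(c["R"]);t=np.array(c["t"])
    uv=np.atleast_2d(np.array(uv,float));d=(np.linalg.inv(K)@np.c_[uv,np.ones(len(uv))].T).T@R
    o=-R.T@t
    return o+d*((z-o[2])/d[:,2])[:,None]
def proj(name,X):
    c=calibration(name);X=np.atleast_2d(X);p=(np.array(c["R"])@X.T).T+np.array(c["t"]);p=p@np.array(c["intrinsics"]).T
    return p[:,:2]/p[:,2:]
E
python3 - <<'E'
from h import *
for n in("top","side"):
    im=grab_frame(n);cv2.imwrite(f"pics/{n}0.png",im)
    c=calibration(n);print(n,-np.array(c["R"]).T@np.array(c["t"]),np.array(c["R"]).round(2).tolist())
a=cv2.imread("pics/top0.png");b=cv2.imread("pics/side0.png")
s=sense();print(s)
E
```

```text
pics
top [ 4.12876291e-01 -6.52309870e-04  8.33143847e-01] [[-0.02, -1.0, -0.0], [-0.99, 0.02, -0.13], [0.13, 0.0, -0.99]]
side [0.14778145 0.43400355 0.53120291] [[-0.77, -0.63, 0.01], [-0.43, 0.52, -0.74], [0.47, -0.58, -0.67]]
{'time': 0.1, 'joint_positions': array([61.15534317, 24.93380468,  1.43105663, 90.18359778, -0.66438368,
       64.97564253, -4.30271613]), 'qvel': array([ 0.0051781 , -0.15640183, -0.01607244, -0.16621414, -0.01632892,
        0.04133302, -0.00675987]), 'joint_efforts': array([ 3.27133501e-03, -6.71762252e+01,  1.02809742e+00, -3.16903818e+01,
        1.58529257e-02,  7.23623933e-03, -1.38299066e-05]), 'ee_pos': array([ 0.2436146 , -0.57501976,  0.20499191]), 'ee_rot': array([-1.79915637e+02,  7.99418046e-03,  2.29622848e+01]), 'contact_force': array([ 0.22164664, -0.56431723,  0.17169249]), 'torque': array([-0.0138416 ,  0.03683337, -0.04628622]), 'width': 0.08519025019723038}
```

View pics/top0.png

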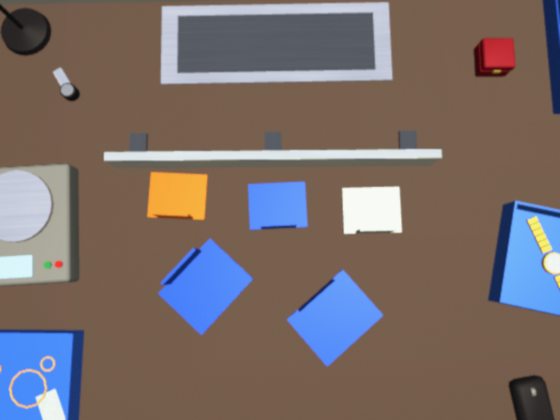

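View pics/side0.png

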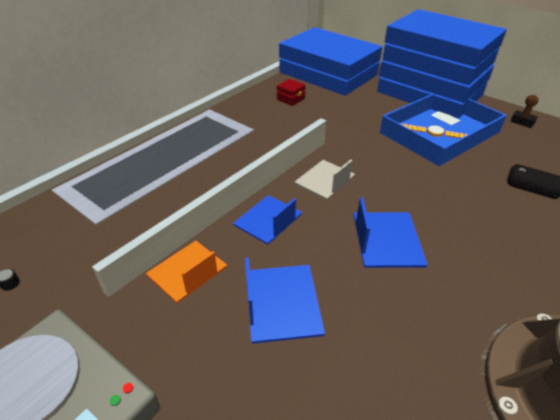

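The blue candidates in the top view are (278,205), between orange and grey, (206,286) and (335,318). The first is clearly the smallest. It also faces the rail nearly parallel, as the description says, while the other two are larger and turned about 45°. I'll measure them and confirm with a crop.

```bash
python3 - <<'E'
from h import *
im=cv2.imread("pics/top0.png");hsv=cv2.cvtColor(im,cv2.COLOR_BGR2HSV)
def rep(n,m,z=.005):
    k,lab,st,ce=cv2.connectedComponentsWithStats(m)
    for i in range(1,k):
        if st[i,4]<800 or st[i,4]>12000: continue
        c=max(cv2.findContours((lab==i).astype(np.uint8),0,cv2.CHAIN_APPROX_NONE)[0],key=len)
        b=cv2.boxPoints(cv2.minAreaRect(c));w=ray("top",b,z)[:,:2]
        print(n,ce[i].round(),"box",b.round(1).tolist(),"\n  w",w.round(4).tolist(),"sides",np.linalg.norm(w[0]-w[1]).round(4),np.linalg.norm(w[1]-w[2]).round(4))
rep("blue",cv2.inRange(hsv,(105,150,60),(130,255,255)))
rep("orange",cv2.inRange(hsv,(5,150,120),(20,255,255)))
g=np.zeros(im.shape[:2],np.uint8);g[180:240,330:410]=255
rep("grey",cv2.inRange(hsv,(0,0,140),(180,80,255))&g)
# blue foot/side edges by subpixel gradient along columns
gray=im[:,:,0].astype(float)
def edge_rows(cols,r0,r1,sgn):
    out=[]
    for c in cols:
        d=np.diff(gray[r0:r1,c])*sgn; i=d.argmax(); w=np.clip(d[max(i-1,0):i+2],0,None); out.append((c,r0+.5+(w*np.arange(max(i-1,0),max(i-1,0)+len(w))).sum()/w.sum()))
    return np.array(out)
foot=edge_rows(range(254,302,2),172,195,1)
w=ray("top",foot,.005);p=np.polyfit(w[:,1],w[:,0],1);print("foot x=%.4f%+.4f*y"%(p[1],p[0]),w[[0,-1]].round(4).tolist())
railt=edge_rows(list(range(160,400,10)),152,166,-1)
for c in (200,280,360): print(c,im[145:172,c].sum(1).tolist())
c=cv2.resize(im[135:250,130:420],None,fx=2.7,fy=2.7,interpolation=cv2.INTER_CUBIC);s=cv2.imread("pics/side0.png")[170:300,130:370]
s=cv2.resize(s,(c.shape[1]//2*1,int(130*c.shape[1]/2/240)));s=cv2.copyMakeBorder(s,0,0,0,c.shape[1]-s.shape[1],0)
o=np.vstack([c,s]);o=o[:600];cv2.imwrite("pics/crop1.png",o);print(o.shape)
E
```

```text
blue [554.  47.] box [[544.0, 0.0], [559.0, 0.0], [559.0, 112.0], [544.0, 112.0]] 
  w [[0.9043, -0.4978], [0.9038, -0.5254], [0.6896, -0.5058], [0.6901, -0.479]] sides 0.0277 0.215
blue [277. 205.] box [[248.10000610351562, 184.39999389648438], [303.6000061035156, 182.10000610351562], [305.3999938964844, 226.10000610351562], [250.0, 228.5]] 
  w [[0.5677, 0.0522], [0.5701, -0.0455], [0.4921, -0.0468], [0.4897, 0.0497]] sides 0.0977 0.078
blue [522. 276.] box [[488.1000061035156, 303.3999938964844], [504.20001220703125, 200.5], [575.0, 211.5], [558.9000244140625, 314.5]] 
  w [[0.3549, -0.3544], [0.5313, -0.3954], [0.5097, -0.5171], [0.3345, -0.473]] sides 0.1811 0.1236
blue [204. 285.] box [[153.60000610351562, 289.5], [205.39999389648438, 234.1999969482422], [253.0, 278.79998779296875], [201.1999969482422, 334.1000061035156]] 
  w [[0.3876, 0.2158], [0.481, 0.1272], [0.4029, 0.0453], [0.3117, 0.134]] sides 0.1287 0.1132
blue [334. 318.] box [[286.0, 319.8999938964844], [341.3999938964844, 270.0], [382.1000061035156, 315.29998779296875], [326.70001220703125, 365.1000061035156]] 
  w
[... 618 characters left out ...]
185.10000610351562], [402.20001220703125, 232.89999389648438], [342.0, 234.1999969482422]] 
  w [[0.5611, -0.1109], [0.5616, -0.2168], [0.4775, -0.2144], [0.477, -0.1099]] sides 0.1059 0.0842
foot x=0.5712-0.0287*y [[0.5696, 0.0419, 0.005], [0.5726, -0.0392, 0.005]]
200 [291, 291, 291, 293, 298, 396, 591, 683, 695, 692, 691, 692, 689, 680, 609, 450, 323, 286, 282, 286, 285, 280, 285, 289, 292, 289, 289]
280 [280, 278, 281, 284, 354, 522, 648, 678, 684, 686, 688, 688, 689, 669, 529, 347, 281, 278, 279, 279, 278, 281, 290, 296, 294, 294, 292]
360 [295, 295, 296, 336, 473, 631, 685, 693, 692, 690, 690, 691, 668, 521, 337, 281, 281, 280, 283, 283, 282, 287, 294, 293, 294, 298, 293]
(522, 783, 3)
```

View pics/crop1.png

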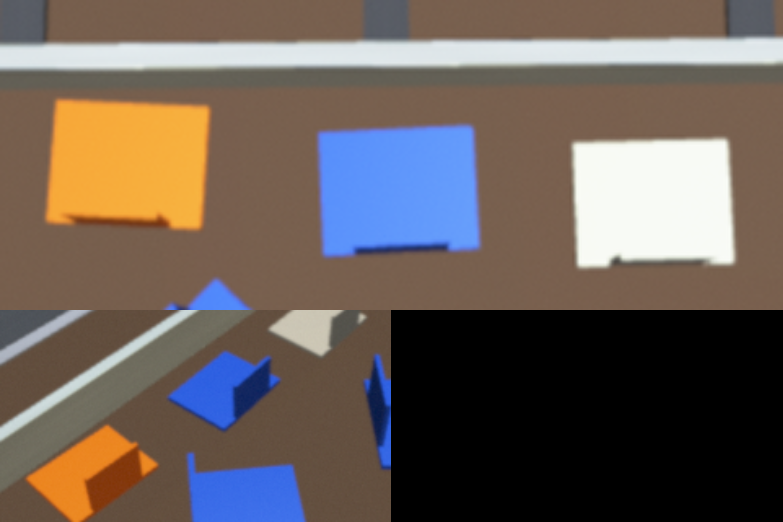

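The crop confirms it: the small plate at (278,205), between orange and grey, has the lip on the robot's side. Next I get the rail line while starting the travel.

```bash
python3 - <<'E'
from h import *
im=cv2.imread("pics/top0.png").sum(2).astype(float)
for nm,a,b,s in(("front",153,166,-1),("back",145,155,1)):
    P=[]
    for c in list(range(160,260,5))+list(range(290,395,5)):
        v=im[a:b,c];h=490
        i=[k for k in range(len(v)-1) if (v[k]-h)*(v[k+1]-h)<0 and (v[k+1]-v[k])*s>0]
        if i:k=i[0];P.append((c,a+k+(h-v[k])/(v[k+1]-v[k])))
    w=ray("top",P,.06);p=np.polyfit(w[:,1],w[:,0],1);print(nm,len(P),"x=%.4f%+.4f*y"%(p[1],p[0]),np.std(w[:,0]-np.polyval(p,w[:,1])))
# lip outer-bottom/side: left/right edges of blue at several rows
b=cv2.imread("pics/top0.png");B=b[:,:,0].astype(float)
for r in (190,200,210,220):
    v=B[r];h=130
    L=[k+(h-v[k])/(v[k+1]-v[k]) for k in range(235,265) if v[k]<h<=v[k+1]];Rr=[k+(h-v[k])/(v[k+1]-v[k]) for k in range(295,318) if v[k]>=h>v[k+1]]
    print(r,ray("top",[(L[0],r),(Rr[0],r)],.005)[:,:2].round(4).tolist())
E
```

```text
front 41 x=0.5992+0.0080*y 0.0002544383336889954
back 41 x=0.6148+0.0091*y 0.00022848121252647878
190 [[0.5577, 0.0543], [0.5559, -0.0491]]
200 [[0.5399, 0.0536], [0.5381, -0.0497]]
210 [[0.5222, 0.0532], [0.5204, -0.0502]]
220 [[0.5046, 0.0526], [0.5028, -0.0509]]
```

>>> step_arm --pt "18 44 0 -0.125 0" --pt "18 44 0 -0.125 0" --pt "18 44 0 -0.122 0" --pt "18 44 0 0 0" --pt "18 44 0 0 0" --pt "18 44 0 0 0" --pt "18 44 0 0 0" --pt "18 44 0 0 0" --pt "18 44 0 0 0" --pt "18 44 0 0 0" --pt "18 44 0 0 0" --pt "18 44 0 0 0" --pt "18 44 0 0 0" --pt "0 0 0 0 0" --force 20

```text
time: 1.5
ee_pos: [0.4794, 0.0036, 0.2058]
ee_rot: [-179.8, -0.1, 2.2]
contact_force: [-0.2, -1.3, 0.3]
width: 0.0853
```

>>> step_arm --pt "15 3 -30 0 0" --pt "0 0 -40 0 0" --pt "0 0 -40 0 0" --pt "0 0 0 0 0" --pt "0 0 0 0 0" --pt "0 0 0 0 0"

```text
time: 2.1
ee_pos: [0.4941, -0.0006, 0.0976]
ee_rot: [180.0, -0.1, 1.6]
contact_force: [-0.3, -0.3, 0.7]
width: 0.0851
```

```bash
python3 - <<'E'
from h import *
a=grab_frame("side");b=grab_frame("top")
cv2.imwrite("pics/a2.png",np.hstack([cv2.resize(a[130:330,140:400],None,fx=1.5,fy=1.5),cv2.resize(b[100:300,150:410],None,fx=1.5,fy=1.5)]))
s=sense();print(s["ee_pos"],s["ee_rot"],s["contact_force"],s["width"])
E
```

```text
[ 0.49423881 -0.00051276  0.09767923] [179.99502449  -0.19441236   1.63077046] [ 0.13288882 -0.14328727  0.55600167] 0.08568102881219308
```

View pics/a2.png

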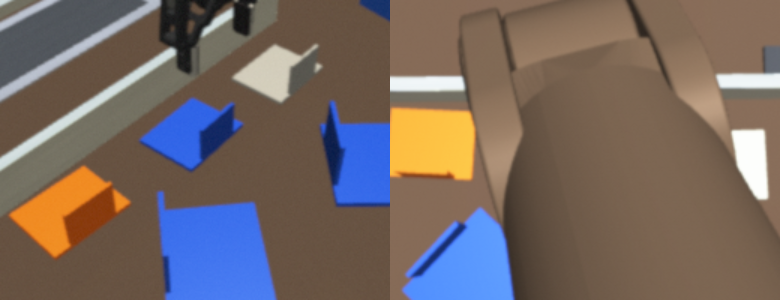

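The side crop shows the fingers above the blue lip, one on each side. I descend and pinch the lip by its two side edges, so the plate can pivot between the pads.

>>> step_arm --pt "0 1 -35 0 0" --pt "0 0 -31 0 0" --pt "0 0 0 0 0" --pt "0 0 0 0 60" --pt "0 0 0 0 120" --pt "0 0 0 0 120" --pt "0 0 0 0 120" --pt "0 0 0 0 120" --force 20

```text
time: 3.0
ee_pos: [0.4932, 0.0005, 0.0303]
ee_rot: [180.0, -0.1, 1.6]
contact_force: [-1.5, -0.0, -0.4]
width: 0.045
```

```bash
python3 - <<'E'
from h import *
a=grab_frame("side")
cv2.imwrite("pics/a3.png",cv2.resize(a[130:300,180:380],None,fx=3,fy=3,interpolation=cv2.INTER_CUBIC))
s=sense();print(s["ee_pos"],s["ee_rot"],s["contact_force"],s["width"])
E
```

```text
[0.49309991 0.00050995 0.0301757 ] [ 1.79996504e+02 -4.16365054e-02  1.64456097e+00] [-0.93194853  0.69381455  0.18181057] 0.04543668211177487
```

View pics/a3.png

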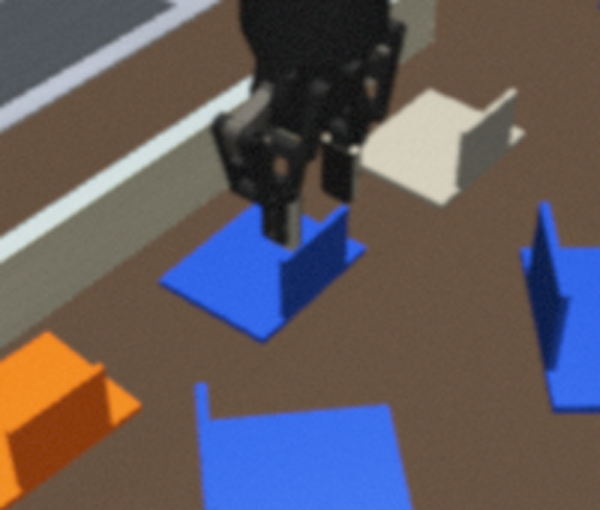

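The fingers closed to 45 mm on the rail side of the lip and missed it. I compare the measured and projected positions.

```bash
python3 - <<'E'
from h import *
s0=cv2.imread("pics/side0.png");s1=grab_frame("side")
for n,s in(("before",s0),("now",s1)):
    h=cv2.cvtColor(s,cv2.COLOR_BGR2HSV);m=cv2.inRange(h,(105,130,40),(130,255,255));m[:,:225]=0;m[:,310:]=0;m[:185]=0;m[250:]=0
    ys,xs=np.nonzero(m);print(n,xs.min(),xs.max(),ys.min(),ys.max(),"low pt",xs[ys.argmax()])
ax=np.array([1,.0287]);ay=np.array([-.0287,1]);O=np.array([.4932,.0005])
for l,u,v,z in(("lip top L",-2e-3,.03,.05),("lip top R",-2e-3,-.03,.05),("rear L",-2e-3,.05,.005),("rear R",-2e-3,-.05,.005),("foot L",.078,.05,.005),("foot R",.078,-.05,.005)):
    print(l,proj("side",[*(O+u*ax+v*ay),z]).round(1),"crop",((proj("side",[*(O+u*ax+v*ay),z])-[180,130])*3).round())
for dy in(.03,-.03):print("tip",proj("side",[.4931,.0005+dy,.037]).round(1))
cv2.imwrite("pics/s4.png",s1)
E
```

```text
before 233 301 196 243 low pt 266
now 233 301 197 243 low pt 266
lip top L [[273.9 216.4]] crop [[282. 259.]]
lip top R [[295.2 198.3]] crop [[346. 205.]]
rear L [[266.7 242.1]] crop [[260. 336.]]
rear R [[300.9 211.6]] crop [[363. 245.]]
foot L [[232.1 222.4]] crop [[156. 277.]]
foot R [[267.3 194.5]] crop [[262. 194.]]
tip [[272.6 221.5]]
tip [[294.5 203.7]]
```

The plate hasn't moved and fits the model. By the projection, the fingertips at this opening sit about 20 mm behind the TCP, just above the lip. I open, go 14 mm lower and close again.

>>> step_arm --pt "0 0 10 0 0" --pt "0 0 0 0 0" --pt "0 0 0 0 0" --pt "0 0 0 0 0" --pt "0 0 -24 0 0" --pt "0 0 0 0 0" --pt "0 0 0 0 60" --pt "0 0 0 0 110" --pt "0 0 0 0 110" --pt "0 0 0 0 110" --force 20

```text
time: 4.1
ee_pos: [0.4931, 0.0006, 0.0167]
ee_rot: [180.0, -0.0, 1.6]
contact_force: [-1.5, 0.9, 6.1]
width: 0.0573
```

```bash
python3 - <<'E'
from h import *
a=grab_frame("side")
cv2.imwrite("pics/a4.png",cv2.resize(a[130:300,180:380],None,fx=3,fy=3,interpolation=cv2.INTER_CUBIC))
s=sense();print(s["ee_pos"],s["ee_rot"],s["contact_force"],s["width"])
E
```

```text
[0.49312513 0.00062225 0.0167396 ] [ 1.79996447e+02 -5.03210984e-02  1.64994926e+00] [-1.89616838  0.09675694  4.70945341] 0.056860918960593185
```

View pics/a4.png

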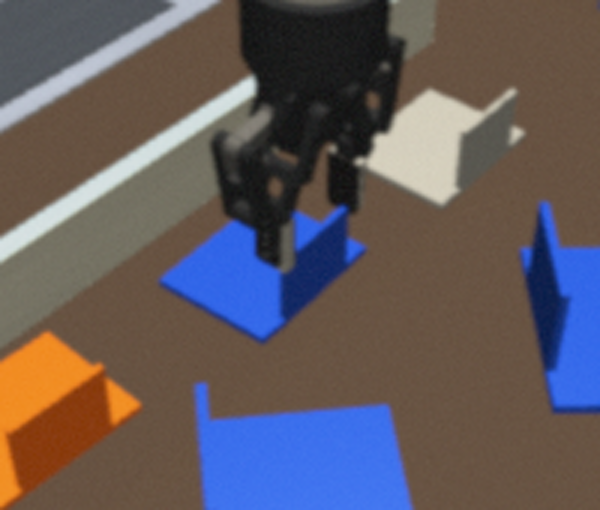

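Gripped: width is 57 mm and the tips are on the side edges near the lip top. Now I slide to the rail while turning square to it.

>>> step_arm --pt "6 0 0 -0.018 110" --pt "6 0 0 -0.019 110" --pt "6 0 0 0 110" --pt "6 0 0 0 110" --pt "2 0 0 0 110" --pt "0 0 0 0 110"

```text
time: 4.75
ee_pos: [0.5186, 0.0005, 0.0167]
ee_rot: [180.0, 0.0, -0.5]
contact_force: [-3.7, 0.5, 8.0]
width: 0.0569
```

>>> step_arm --pt "1 0 0 0 110" --pt "1 0 0 0 110" --pt "0 0 0 0 110"

```text
time: 5.05
ee_pos: [0.5198, 0.0005, 0.0166]
ee_rot: [180.0, 0.1, -0.5]
contact_force: [-5.7, 1.1, 8.8]
width: 0.0571
```

>>> step_arm --pt "1 0 0 0 110" --pt "0 0 0 0 110"

```text
time: 5.25
ee_pos: [0.5208, 0.0005, 0.0166]
ee_rot: [180.0, 0.1, -0.5]
contact_force: [-5.7, 0.7, 8.5]
width: 0.0573
```

>>> step_arm --pt "1 0 0 0 110" --pt "1 0 0 0 110" --pt "0 0 0 0 110"

```text
time: 5.55
ee_pos: [0.5227, 0.0005, 0.0166]
ee_rot: [180.0, 0.1, -0.5]
contact_force: [-5.6, 0.3, 8.5]
width: 0.057
```

```bash
python3 - <<'E'
from h import *
a=grab_frame("side")
cv2.imwrite("pics/a5.png",cv2.resize(a[110:280,180:360],None,fx=3.3,fy=3.3,interpolation=cv2.INTER_CUBIC))
s=sense();print(s["ee_pos"],s["contact_force"],s["torque"],s["width"])
E
```

```text
[5.22671731e-01 4.62138509e-04 1.66027053e-02] [-6.96383183  0.19345447  8.72214121] [0.03534879 1.31514845 0.02503077] 0.05744427910722526
```

View pics/a5.png

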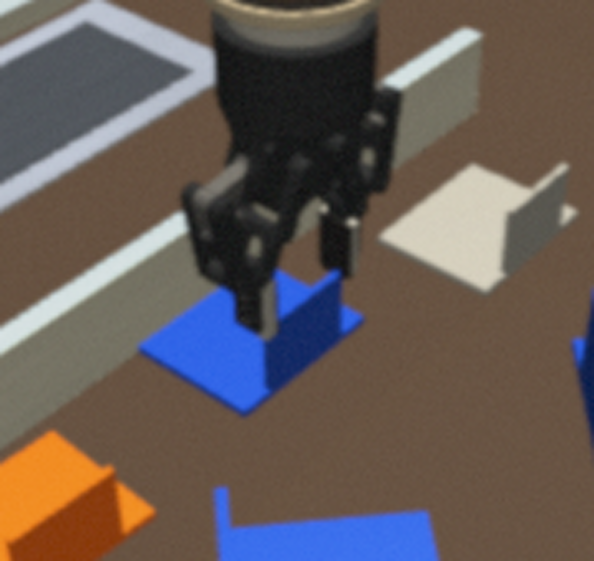

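```bash
python3 - <<'E'
from h import *
for y in(.0505,-.05):print("rail bottom",proj("side",[.5992+.008*y,y,0]).round(1),"foot top at rail",proj("side",[.5992+.008*y,y,.005]).round(1))
a=grab_frame("side");h=cv2.cvtColor(a,cv2.COLOR_BGR2HSV);m=cv2.inRange(h,(105,130,40),(130,255,255));m[:,:205]=0;m[:,300:]=0;m[:185]=0;m[240:]=0
ys,xs=np.nonzero(m);print("left",xs.min(),ys[xs==xs.min()].mean(),"low",xs[ys==ys.max()].mean(),ys.max())
p=proj("side",[[.5227-.002,.0505,.005],[.5227+.078,.0505,.005]]);print("model rear-L, foot-L",p.round(1).tolist())
E
```

```text
rail bottom [[221.4 216.6]] foot top at rail [[221.2 214.6]]
rail bottom [[258.2 190.4]] foot top at rail [[258.1 188.4]]
left 222 214.5 low 253.5 235
model rear-L, foot-L [[253.2, 234.0], [220.8, 214.3]]
```

>>> step_arm --pt "1 0 0 0 110" --pt "1 0 0 0 110" --pt "0 0 0 0 110"

```text
time: 5.95
ee_pos: [0.5228, 0.0005, 0.0164]
ee_rot: [180.0, 0.3, -0.5]
contact_force: [-10.7, 0.4, 13.8]
width: 0.0574
```

Stalled at x=0.5228 with the force rising, so the foot is on the rail. Now I start the tipping arc.

>>> step_arm --pt "3 0 6 0 110" --pt "5 0 6 0 110" --pt "5 0 6 0 110" --pt "5 0 5 0 110" --pt "6 0 5 0 110" --pt "6 0 4 0 110" --pt "0 0 0 0 110"

```text
time: 6.65
ee_pos: [0.5556, 0.0004, 0.0494]
ee_rot: [180.0, 0.0, -0.5]
contact_force: [-7.0, -0.3, 10.4]
width: 0.0568
```

```bash
python3 - <<'E'
from h import *
a=grab_frame("side")
cv2.imwrite("pics/a6.png",cv2.resize(a[110:280,180:360],None,fx=3.3,fy=3.3,interpolation=cv2.INTER_CUBIC))
s=sense();print(s["ee_pos"],s["contact_force"],s["torque"],s["width"])
E
```

```text
[5.55063726e-01 3.97384105e-04 4.90783824e-02] [-6.33316833  0.27113813  9.89777852] [-0.05818953  1.63877976 -0.05887713] 0.05695474415348639
```

View pics/a6.png

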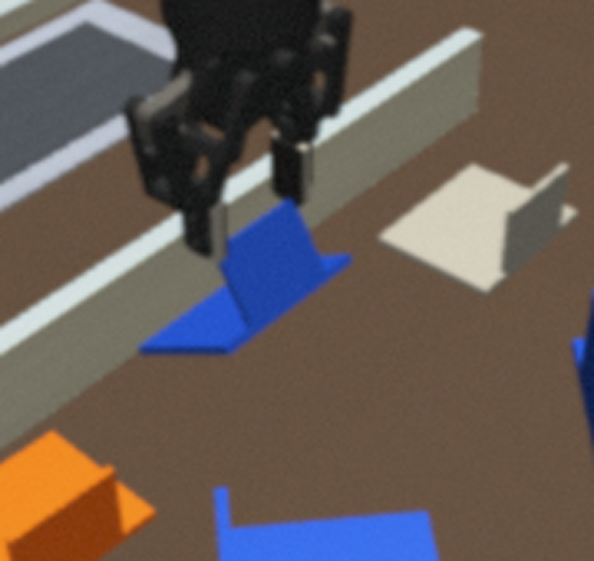

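The plate is tipping cleanly, about 30° up, with the foot held at the rail. I continue the arc.

>>> step_arm --pt "7 0 4 0 110" --pt "7 0 3 0 110" --pt "7 0 2 0 110" --pt "7 0 2 0 110" --pt "8 0 1 0 110" --pt "8 0 0 0 110" --pt "0 0 0 0 110"

```text
time: 7.4
ee_pos: [0.6018, 0.0003, 0.0605]
ee_rot: [180.0, -0.1, -0.5]
contact_force: [-2.1, -1.2, 7.1]
width: 0.0572
```

>>> step_arm --pt "7 0 0 0 110" --pt "7 0 -1 0 110" --pt "8 0 -2 0 110" --pt "0 0 0 0 110"

```text
time: 7.8
ee_pos: [0.6239, 0.0003, 0.057]
ee_rot: [180.0, -0.1, -0.5]
contact_force: [0.9, -1.1, 7.5]
width: 0.0571
```

```bash
python3 - <<'E'
from h import *
a=grab_frame("side")
cv2.imwrite("pics/a7.png",cv2.resize(a[110:280,180:360],None,fx=3.3,fy=3.3,interpolation=cv2.INTER_CUBIC))
s=sense();print(s["ee_pos"],s["contact_force"],s["torque"],s["width"])
E
```

```text
[6.23481978e-01 3.04684960e-04 5.70931642e-02] [ 2.33046326 -0.74203106  7.48999824] [-0.32806932 -0.02281451 -0.04918563] 0.05722525305263818
```

View pics/a7.png

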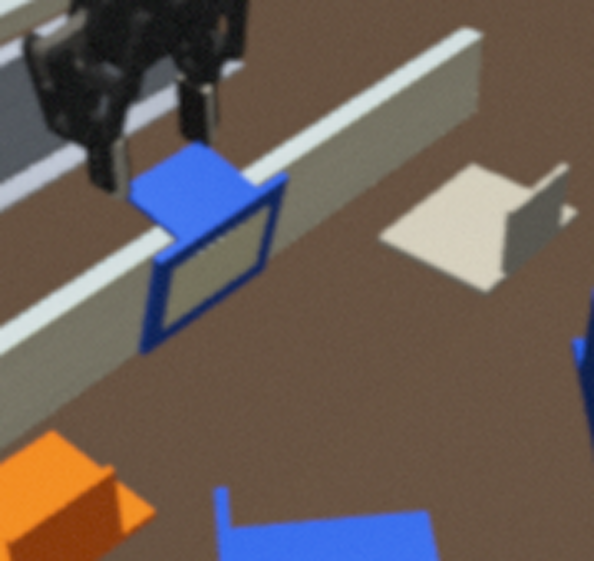

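About 77° now, and the lip is over the rail. I finish the arc to contact.

>>> step_arm --pt "5 0 -2 0 110" --pt "5 0 -2 0 110" --pt "5 0 -2 0 110" --pt "3 0 -2 0 110" --pt "0 0 0 0 110"

```text
time: 8.35
ee_pos: [0.6422, 0.0002, 0.0494]
ee_rot: [180.0, -0.2, -0.5]
contact_force: [4.2, -1.8, 6.8]
width: 0.057
```

>>> step_arm --pt "2 0 0 0 110" --pt "2 0 0 0 110" --pt "0 0 0 0 110"

```text
time: 8.65
ee_pos: [0.644, 0.0003, 0.0485]
ee_rot: [180.0, 0.0, -0.5]
contact_force: [0.8, -2.1, 3.4]
width: 0.0572
```

>>> step_arm --pt "2 0 0 0 110" --pt "2 0 0 0 110" --pt "0 0 0 0 110"

```text
time: 8.95
ee_pos: [0.6462, 0.0005, 0.0477]
ee_rot: [180.0, 0.2, -0.5]
contact_force: [-5.8, -1.1, -1.0]
width: 0.0569
```

```bash
python3 - <<'E'
from h import *
a=grab_frame("side")
cv2.imwrite("pics/a8.png",cv2.resize(a[110:260,170:320],None,fx=4,fy=4,interpolation=cv2.INTER_CUBIC))
s=sense();print(s["ee_pos"],s["contact_force"],s["torque"],s["width"])
E
```

```text
[6.46155952e-01 5.07741179e-04 4.77170340e-02] [-4.01942886 -1.91259888 -2.4575657 ] [-0.32723983  1.12270726  0.00933834] 0.05735053106223529
```

View pics/a8.png

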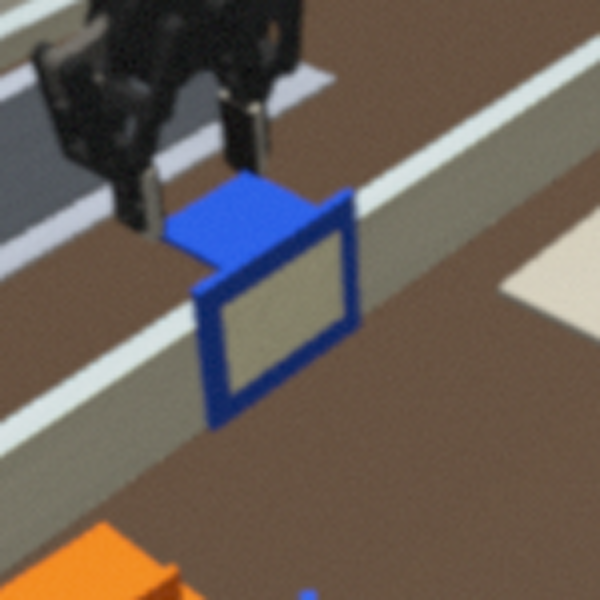

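Upright and in contact: Fx has reversed to about -5 N. I press down lightly to seat the foot, ease off, release, and rise.

>>> step_arm --pt "0 0 -2 0 110" --pt "0 0 -1 0 110" --pt "0 0 0 0 110"

```text
time: 9.3
ee_pos: [0.6475, 0.0007, 0.0455]
ee_rot: [-180.0, 0.0, -0.5]
contact_force: [-3.4, -1.2, 0.2]
width: 0.0573
```

>>> step_arm --pt "-1 0 0 0 110" --pt "0 0 0 0 80" --pt "0 0 0 0 50" --pt "0 0 0 0 0" --pt "0 0 0 0 0" --pt "0 0 0 0 0" --pt "0 0 0 0 0"

```text
time: 10.0
ee_pos: [0.647, 0.0006, 0.0458]
ee_rot: [-180.0, -0.0, -0.5]
contact_force: [0.3, 0.6, -0.0]
width: 0.0853
```

>>> step_arm --pt "0 0 15 0 0" --pt "0 0 30 0 0" --pt "0 0 40 0 0" --pt "-30 -30 30 0 0" --pt "-40 -30 0 0 0" --pt "-40 -30 0 0 0" --pt "-40 -30 0 0 0" --pt "-40 -30 0 0 0" --pt "-40 -40 0 0 0" --pt "-40 -40 0 0 0" --pt "-20 -40 0 0 0" --pt "0 -40 0 0 0" --pt "0 -40 0 0 0" --pt "0 0 0 0 0"

```text
time: 11.4
ee_pos: [0.3664, -0.3449, 0.1609]
ee_rot: [179.8, -0.1, -0.9]
contact_force: [-0.2, 0.5, -0.2]
width: 0.0853
```

```bash
python3 - <<'E'
from h import *
a=grab_frame("side");b=grab_frame("top");cv2.imwrite("pics/fs.png",a);cv2.imwrite("pics/ft.png",b)
t=cv2.resize(b[130:250,130:420],None,fx=2.6,fy=2.6,interpolation=cv2.INTER_CUBIC)
u=cv2.resize(a[140:260,150:390],None,fx=2.3,fy=2.3,interpolation=cv2.INTER_CUBIC);u=cv2.copyMakeBorder(u,0,0,0,t.shape[1]-u.shape[1],0)
cv2.imwrite("pics/a9.png",np.vstack([t,u])[:600])
b0=cv2.imread("pics/top0.png")
for n,lo,hi,x0,x1 in(("orange",(5,150,120),(20,255,255),130,225),("grey",(0,0,140),(180,80,255),330,410)):
    for im in(b0,b):
        m=cv2.inRange(cv2.cvtColor(im,cv2.COLOR_BGR2HSV),lo,hi);m[:168]=0;m[245:]=0;m[:,:x0]=0;m[:,x1:]=0
        ys,xs=np.nonzero(m);print(n,len(xs),xs.mean().round(2),ys.mean().round(2))
m=cv2.inRange(cv2.cvtColor(b,cv2.COLOR_BGR2HSV),(105,100,40),(130,255,255));m[:120]=0;m[230:]=0;m[:,:230]=0;m[:,330:]=0
c=max(cv2.findContours(m,0,cv2.CHAIN_APPROX_NONE)[0],key=len);q=cv2.boxPoints(cv2.minAreaRect(c));print("lip+plate top @z=.08",ray("top",q,.08)[:,:2].round(4).tolist())
print("expect lip top x .5958..0.6458; y +-.03; corners px",proj("top",[[.5958,.05,.08],[.5958,-.05,.08],[.6458,-.03,.08],[.6458,.03,.08]]).round(1).tolist(),q.round(1).tolist())
s=sense();print(s["time"],s["ee_pos"])
E
```

```text
orange 2628 177.18 195.12
orange 2631 177.19 195.14
grey 2747 371.45 209.02
grey 2751 371.48 209.04
lip+plate top @z=.08 [[0.6447, 0.0511], [0.645, -0.0481], [0.5789, -0.0478], [0.5785, 0.0504]]
expect lip top x .5958..0.6458; y +-.03; corners px [[246.3, 158.7], [308.3, 157.6], [295.3, 127.8], [258.4, 128.4]] [[245.39999389648438, 129.3000030517578], [306.3999938964844, 128.0], [307.20001220703125, 167.89999389648438], [246.1999969482422, 169.1999969482422]]
11.5 [ 0.36722577 -0.33959385  0.16027167]
```

View pics/a9.png

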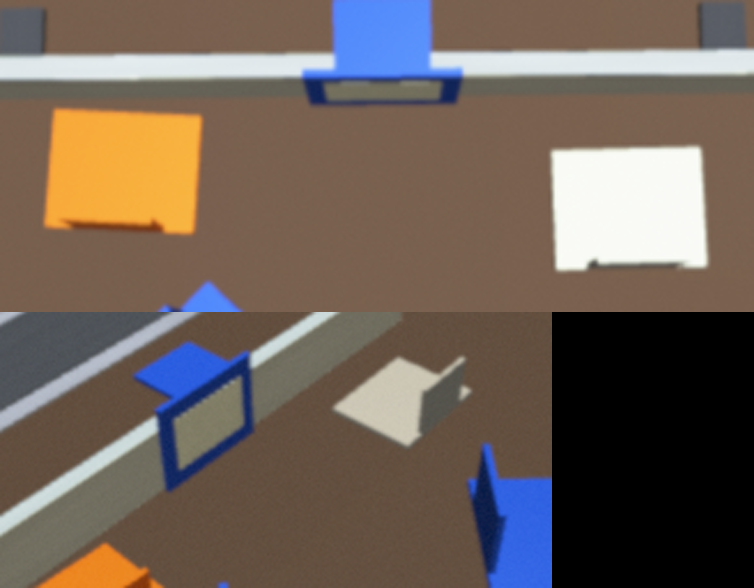

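The final pictures show the blue plate upright against the rail with its lip over the top. Orange and grey are within 0.05 px of where they were, and the robot is clear.

```bash
python3 -c "
from workcell import close_job
print(close_job())"
```

```text
the job is handed in; nothing more can be done
None
```

The blue plate now stands upright on the counter, leaning against the rail with its lip reaching over the rail's top. I handed the job in at about 11.5 s of the allowed 38 s. I pinched the small blue plate's lip by its two side edges, slid it to the rail while turning it square, then tipped it up about its foot edge. After pressing lightly to seat it, I released and withdrew.

**Last checks:**
- **Lip position:** its far edge measured x ≈ 0.645 m, against 0.644–0.646 m expected for a plate flush with the rail.
- **Squareness:** the plate is within about 0.6° of the rail.
- **Bystanders:** the orange and grey plates moved less than 0.05 px in the top view.
- **Forces:** the readings I saw stayed under about 18 N, and the reading was near zero after release.

**Failed or disagreeing:**
- **Missed grip:** the first pinch closed just above the lip, because the fingertips sat about 20 mm behind the TCP at that opening. I repeated it 14 mm lower, and the plate had not moved.
- **Rail position:** the foot met the rail about 1.6 mm further out than the image put it, which is within the calibration error.
- **Plate's top edge:** a rough reading of its robot-side edge was about 3–4 mm off the expected line. I put that down to reading it by eye from the crop and did not measure it again.

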